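Press a trinket box's loose end board home with a trigger clamp, then release the clamp

TASK

The end board of the little wooden trinket box stands proud on its dowels. Using the one-handed bar clamp that lies round the box, squeeze its trigger stroke by stroke until the jaws have walked on and pressed the board fully home, and keep it firmly pressed for a second, but gently enough not to crush the box. Then press the clamp's release tab and hold it down until the moving jaw has run fully open, and leave the clamp and box lying flat, without pushing on the box or the jaw's rubber pad yourself or disturbing the other things.

Things in the scene. Friction and masses are not known exactly. Their poses are not given: they have to be found in the camera images.
- squeeze_mid (a point): The black one-handed ratchet bar clamp (0.85 kg, loose, lying on its side round the box): point between handle and trigger at the place to squeeze, 18 mm above the cabinet top. Axes are the clamp's: y along the bar, the way the moving jaw closes; x from handle to jaws; z up. Handle and trigger measure 60 mm across (y) here at rest, 33 mm fully squeezed.
- handle_pad (a point): Middle of the handle's outer face at the place to squeeze, 30 mm to +y of squeeze_mid. The handle is part of the clamp's frame, 20 mm wide, 36 mm high from the cabinet top, straight along x, from 75 mm behind this point to the head 25 mm ahead of it. Clamp axes.
- trigger_pad (a point): Middle of the trigger's outer face, on its rounded belly at the place to squeeze, 30 mm to -y of squeeze_mid at rest. The trigger is a lever 7 mm thick (12 mm at the belly), from 8 to 32 mm above the cabinet top, leaning 0.08 rad away from the handle at rest; it is pivoted in the head, 100 mm ahead of this point.
- trigger (a joint): Trigger angle, rad: 0 at rest, grows as squeezed to the handle, stop at 0.27 (27 mm at trigger_pad). Its spring takes 2 to 3.5 N. Each full squeeze, to the stop, draws the moving jaw on by one 6 mm tooth; a pawl holds it while the trigger springs back, which it must do fully before the next stroke. On something stiff, the jaw presses with about 1.6 times the squeeze beyond 5 N.
- head_top (a point): Centre of the top of the clamp's head, an 85 x 88 mm (x, y) case, 45 mm high. The toothed steel bar (306 mm, 24 mm wide, 17 to 30 mm high) runs through it along y and stands out 70 to 110 mm behind it. The jaws, 42 mm high, reach from head and bar end to +x, on both sides of the box. Clamp axes.
- bar (a joint): Travel of the bar with the moving jaw in m: 0 fully open (119 mm between the pads), grows as the jaw closes. It is held in steps of 6 mm. A light spring (3 to 5 N) draws it open, over about a second, while the release tab is held down; without the tab it cannot open.
- tab (a joint): Release tab angle in rad: 0 at rest with the pawl in the teeth (it ticks up to 0.12 as a tooth passes), grows as pressed; clear of the teeth from about 0.12 (3 mm down at the tab), stop at 0.24 (6 mm down).
- tab_top (a point): Centre of the upper face of the release tab, a ribbed steel paddle 18 x 22 mm (x, y), 58 mm above the cabinet top, over the middle of the clamp's head and 13 mm above it. It is pressed straight down, with 2 to 10 N (some 10 N on its stop), more when the clamp is tighter; the trigger must be free meanwhile.
- pad: Soft rubber pad on the moving jaw, 40 x 8 x 32 mm, at first 6 to 24 mm short of the end board; origin in the middle of its face; gives 1 mm for 16 N. The like pad on the head is rigid. More than 40 N between this pad and the box crushes the box. Once the board is home, about 20 N of squeeze on trigger and handle is firm (20 to 28 N at the pad) and stalls part way; 30 N is too much.
- box: Wooden trinket box, 60 x 80 mm, 49 mm high (0.35 kg), loose between the jaws, its 80 mm side along the bar; origin in the middle of its underside, y away from the loose end board. It slides a little until it meets the pad on the head.
- panel (a joint): How far the end board (60 x 8 x 47 mm, at the box's -y end) stands proud of the box in m: 0 fully home against the box. It moves in stiffly, at about 10 N, and stays where it is pushed.
- key_bowl: Navy ceramic key bowl, 144 mm across, 55 mm high; origin under its middle. Leave alone.
- keys: Bunch of three steel keys on a ring, about 75 mm long, 5 mm high; origin at the ring. Leave alone.
- torch: Black plastic torch lying down, 134 mm long, 42 mm across its head; origin under its middle, x along it. Leave alone.
- coin_bowl: Glass bowl of coins, 88 mm across, 38 mm high; origin under its middle. Leave alone.
- glue: White glue bottle standing, 52 mm across, 130 mm high; origin under its middle. Leave alone.
- mallet: Wooden mallet lying down, 250 mm long, head 85 x 52 mm at +x; origin on the surface, 75 mm from its head. Leave alone.

How it is judged (in metres and radians):
On the way, in this order (a step that is already met when the one before it is completed fails the run):
1. the trigger is squeezed through a full stroke (value of joint trigger above 0.2 rad), for 0.02 s.
2. the clamp holds the end board fully home (within 1 mm) with more than 15 N, for half a second (value of joint panel below 0.001 m and contact force between pad and box above 15 N), for 0.5 s.
At the end, for the whole second after the job is handed in: The end board is home within 1 mm, the moving jaw has run back to within 4 mm of fully open, trigger and tab have sprung back, the clamp and the box lie flat and still, the box within 60 mm of where it was (value of joint panel below 0.001 m and value of joint bar below 0.004 m and value of joint trigger below 0.02 rad and value of joint tab below 0.04 rad and angle between each of squeeze_mid, box's own z axis and vertical below 0.08 rad and distance of box from where it was at the start of the episode below 0.06 m and linear speed of box below 0.01 m/s); the robot touches nothing.
It fails at once if the box is crushed: more than 40 N between the moving jaw's pad and the box (contact force between pad and box above 40 N).
It fails at once if the robot itself pushes on the box or the pad (over 2 N) (contact force between any of the fingers, the arm and box above 2 N or contact force between any of the fingers, the arm and pad above 2 N).
It fails at once if a bystander is moved by more than 20 mm (distance of any of key_bowl, keys, torch, coin_bowl, glue, mallet from where it was at the start of the episode above 0.02 m).
It also fails if it takes over 54 s, if anything falls off the work surface, if the arm or the gripper's body presses on something with over 40 N, if the wrist force passes 120 N, or if a joint passes its speed limit or range.

ROBOT

A 7-joint arm with a two-finger parallel gripper is mounted at the origin on the work surface. World frame = base frame: x ahead of the robot, y to its left, z up, the work surface at z = 0. Lengths are in m, angles in degrees, forces in N, time in s.
With the tool pointing down it reaches from about 0.4 to 0.875 m from the base axis. Payload 4.4 kg.
Tool frame: the origin (TCP) lies at the very end of the fingers, on their centre line; the grasp point (between the pads) lies manip.grip_depth behind it (manip.grip_depth is the distance from the TCP to the grasp point, in m); z points along the fingers, y is the direction in which the jaws open and shut (so a half turn about z gives the same grasp; the last joint's range is limited). The gripper opens to 85 mm and grips with 20 to 120 N. Pads are 22 mm wide; open, the fingers measure 114 mm over their backs; the gripper's body (76 mm by 85 mm) begins 54 mm behind the grasp point. The pads swing forward as they close: fully open they stand 13 mm farther back than shut.
Start: joints at [-73.041, 36.005, 2.206, 86.941, -1.547, 57.084, -1.146], TCP at [0.23, 0.608, 0.231] pointing down, gripper open.
Joint ranges: [-175.42, 175.42], [-21.48, 121.26], [-71.46, 75.88], [10.55, 141.38], [-63.04, 243.04], [13.31, 113.54], [-168.57, 168.57]. Speed limits (degrees/s): [147.25, 147.25, 180, 180, 180, 180, 180].

INTERFACE

Orientations are given as a 3x3 rotation matrix whose columns are the frame's x, y, z axes.
In Python, from workcell import manip gives the robot as it stands.
- The arm moves only by the tool carry_out, never from a script. Its argument "rows" is a list of rows, each a list of 3 entries, a list of its own where there are three numbers: the shift along the tool's x, y, z in m, then the turn about the tool's z in rad, then the opening, from 0 (shut) to 1 (fully open). A call has 1 to 10 rows; each row is the pose to reach, as a shift and turn from the pose commanded when the call began, along the tool's axes at that moment; what a row does not reach only later rows make up. A row lasts 1/8 s, in which the tool goes at most 62.5 mm and 10.7 degrees, less where a joint would pass 70% of its speed; a pose out of reach is approached as far as the arm can. A call with a gripper value outside its range is refused whole. The fingers move at their own pace and stop on an object; "grip_force" is the grip in N (left out, the last holds). Time passes only in rows, so rows that repeat a pose let the fingers close. It gives the time, the measured TCP pose, the force and the opening at its end, in the units of the state.
- manip.state(): the state, without advancing time (a new reading comes with each control period).
- manip.capture(name): name is "scene" or "side" or "wrist"; returns the picture (400x640x3 uint8, red, green, blue); there is no depth.
- manip.camera_params(name): a dict with "camera_matrix" (3x3 intrinsics, pixels), "extrinsics" (4x4, takes a point from world to camera coordinates). Camera axes: x right, y down, z forward; pixel columns grow to the right and rows downward; lengths in m; the calibration is good to about 2 mm. The wrist camera is an equidistant fisheye: a pixel r from the principal point sees the ray r / f radians off the axis. A picture is of the moment at which its call begins: read the wrist's pose just before it. camera_params takes no time and is no camera call; for the wrist camera it gives the pose at the moment of the call.
- manip.finish_job(): hands the job in, once; it reports no verdict.
The state is a dict: "t": time; "joint_positions": joint angles; "joint_velocities": joint speeds; "tau": joint torques, N m; "tcp_pos": TCP position; "orientation": TCP orientation; "force": force on the tool from outside, world axes, zero at the start; "torque": the same for the moment, N m; "opening": finger opening in m.
Only numpy, scipy, OpenCV 4.12 (cv2) and the standard library are available. Lean on these libraries where they do the work, as an engineer would, in place of code of your own. Each camera call takes 0.05 s, during which the arm holds its last target.

## Working session

There is one attempt and no reset: what is moved stays moved. The work goes in short steps, Python scripts to look and compute and a tool call to move; the robot and the scene stay as the last step left them, time stands still between calls to the robot, and variables do not carry over. Pictures are saved under pics/ and viewed, and the job is handed in when it is done.

Besides the shell and the picture viewer there is one more tool, called after ">>>" by a JSON object that holds its "fn" and its "kwargs", one argument or row to a line. carry_out: Moves the arm, as the interface text tells. Its arguments: {"type":"object","properties":{"rows":{"type":"array","items":{"type":"array"}},"grip_force":{"type":"number"}},"required":["rows"]}

```bash
mkdir -p pics; ls
python3 - <<'E'
from workcell import manip
import cv2
s=manip.state()
print({k:s[k] for k in('t','tcp_pos','orientation','force','opening')}, manip.grip_depth)
for n in("scene","side","wrist"):
    p=manip.camera_params(n);print(n,p)
    im=manip.capture(n);cv2.imwrite(f'pics/{n}0.png',im[:,:,::-1])
E
```

```text
pics
{'t': 0.0, 'tcp_pos': array([0.22981336, 0.60735351, 0.23038825]), 'orientation': array([[-9.35260586e-01,  3.53959336e-01, -6.50956561e-04],
       [ 3.53959934e-01,  9.35258884e-01, -1.78471841e-03],
       [-2.29048355e-05, -1.89958933e-03, -9.99998196e-01]]), 'force': array([ 0.21292343, -0.30013172,  0.37617826]), 'opening': 0.08529183939836943} 0.0187
scene {'camera_matrix': array([[487.34687218,   0.        , 322.65401474],
       [  0.        , 487.34687218, 208.35622157],
       [  0.        ,   0.        ,   1.        ]]), 'extrinsics': array([[-0.88895566,  0.45798823,  0.00214969,  0.46390092],
       [ 0.37957015,  0.73935643, -0.5561282 , -0.18140388],
       [-0.25628956, -0.49355735, -0.83109374,  1.47016263],
       [ 0.        ,  0.        ,  0.        ,  1.        ]])}
side {'camera_matrix': array([[412.42073175,   0.        , 319.54525823],
       [  0.        , 412.42073175, 203.85795111],
       [  0.        ,   0.        ,   1.        ]]), 'extrinsics': array([[ 0.99890701, -0.03957607,  0.02487011, -0.51810847],
       [ 0.00204664, -0.49453177, -0.86915714,  0.08433262],
       [ 0.04669688,  0.86825806, -0.49391025,  1.04253255],
       [ 0.        ,  0.        ,  0.        ,  1.        ]])}
wrist {'camera_matrix': array([[309.70691629,   0.        , 316.2634854 ],
       [  0.        , 309.70691629, 201.78754623],
       [  0.        ,   0.        ,   1.        ]]), 'extrinsics': array([[ 0.35406431,  0.93521744, -0.00260777, -0.64875284],
       [ 0.90115095, -0.34041864,  0.26840661, -0.03432363],
       [ 0.25013081, -0.09738319, -0.96330218,  0.3802314 ],
       [ 0.        ,  0.        ,  0.        ,  1.        ]])}
```

View pics/scene0.png

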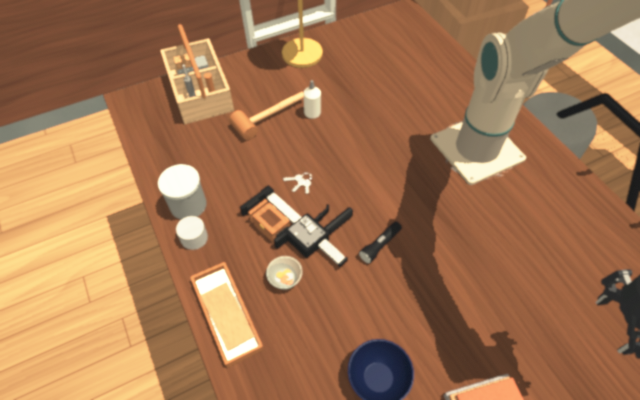

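View pics/side0.png

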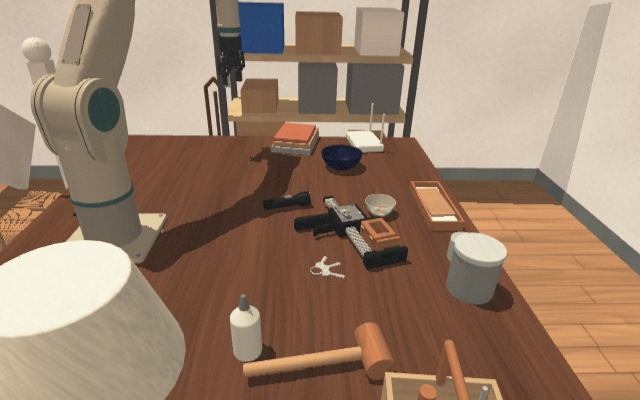

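View pics/wrist0.png

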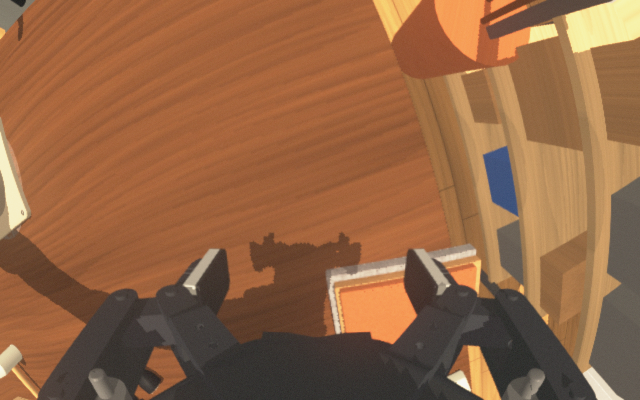

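```bash
cat > h.py <<'E'
import numpy as np,cv2
from workcell import manip
def ray(n,uv,P=None):
    P=P or manip.camera_params(n);K=P['camera_matrix'];E=P['extrinsics'];R=E[:3,:3];t=E[:3,3]
    uv=np.atleast_2d(np.array(uv,float));d=(uv-K[:2,2])/K[0,0]
    if n=='wrist':
        r=np.linalg.norm(d,axis=1,keepdims=True);c=np.hstack([d/np.maximum(r,1e-9)*np.sin(r),np.cos(r)])
    else: c=np.hstack([d,np.ones((len(d),1))])
    return -R.T@t, c@R
def plane(n,uv,z,P=None):
    o,d=ray(n,uv,P);return o+d*((z-o[2])/d[:,2])[:,None]
def proj(n,X,P=None):
    P=P or manip.camera_params(n);K=P['camera_matrix'];E=P['extrinsics']
    c=np.atleast_2d(X)@E[:3,:3].T+E[:3,3]
    if n=='wrist':
        r=np.linalg.norm(c[:,:2],axis=1,keepdims=True);d=c[:,:2]/r*np.arctan2(r,c[:,2:])
    else:d=c[:,:2]/c[:,2:]
    return d*K[0,0]+K[:2,2]
E
python3 - <<'E'
import cv2
a=cv2.imread('pics/scene0.png')[170:290,220:420];b=cv2.imread('pics/side0.png')[180:280,250:420]
cv2.imwrite('pics/sc_z.png',cv2.resize(a,None,fx=4,fy=4,interpolation=2));cv2.imwrite('pics/si_z.png',cv2.resize(b,None,fx=4.5,fy=4.5,interpolation=2))
E
```

```text
(no output)
```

View pics/sc_z.png

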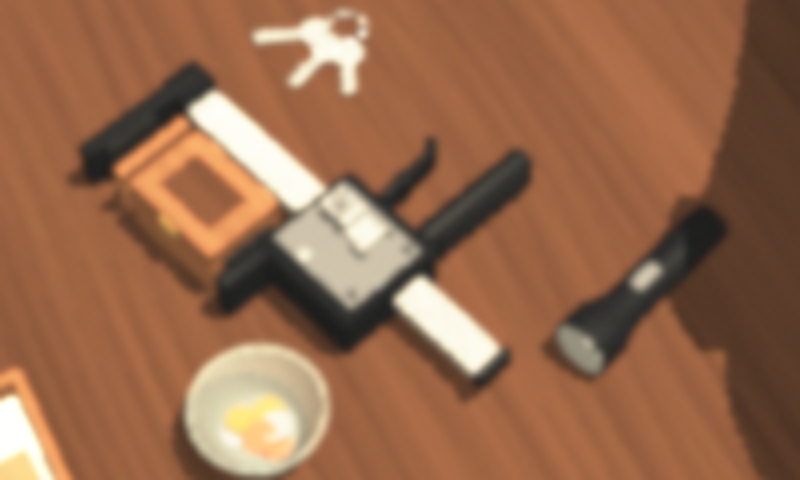

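View pics/si_z.png

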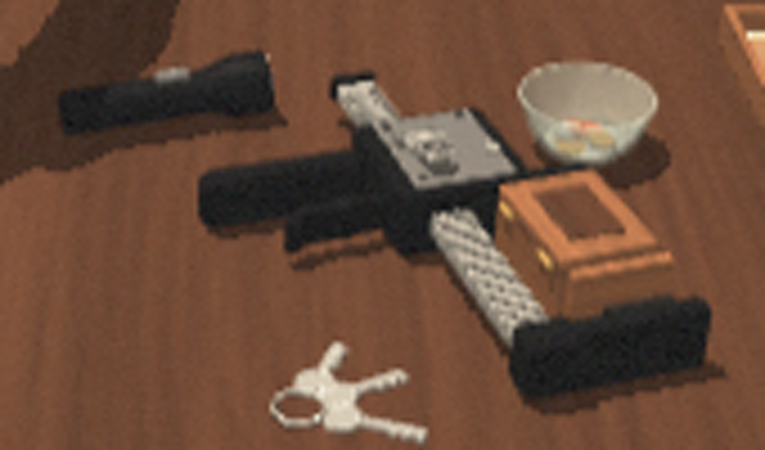

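Run:
```python
from h import *
f=lambda x,y:(x/4+220,y/4+170)
print('head',plane('scene',[f(345,180),f(430,258),f(350,308),f(272,240)],.045))
print('bar',plane('scene',[f(205,100),f(490,365)],.030))
print('handle end top/trig end',plane('scene',[f(520,155),f(432,142)],.036))
g=lambda x,y:(x/4.5+250,y/4.5+180)
print('side head',plane('side',[g(472,110),g(520,172),g(415,188),g(370,120)],.045))
print('side handle end',plane('side',[g(205,175)],.036))
```

```text
head [[0.57454321 0.00787447 0.045     ]
 [0.55240434 0.08620592 0.045     ]
 [0.61417815 0.09561333 0.045     ]
 [0.63671837 0.02776155 0.045     ]]
bar [[ 0.62706691 -0.10351139  0.03      ]
 [ 0.55074801  0.16467816  0.03      ]]
handle end top/trig end [[0.45926201 0.03808146 0.036     ]
 [0.50675466 0.00189528 0.036     ]]
side head [[0.61792035 0.09075487 0.045     ]
 [0.6374212  0.01896438 0.045     ]
 [0.57534434 0.00168719 0.045     ]
 [0.55494921 0.07839272 0.045     ]]
side handle end [[0.45653501 0.03012797 0.036     ]]
```

>>> {"fn": "carry_out", "kwargs": {
  "rows": [
    [[-0.045,-0.042,0],-0.06,1],
    [[-0.09,-0.085,0],-0.13,1],
    [[-0.135,-0.127,0],-0.19,1],
    [[-0.18,-0.17,0],-0.25,1],
    [[-0.225,-0.21,0],-0.32,1],
    [[-0.27,-0.252,0],-0.38,1],
    [[-0.315,-0.295,0],-0.44,1],
    [[-0.36,-0.337,0],-0.51,1],
    [[-0.42,-0.39,0],-0.57,1],
    [[-0.479,-0.446,0],-0.635,1]
  ],
  "grip_force": 20
}}

```text
t: 1.4
tcp_pos: [0.5049, 0.0522, 0.2313]
orientation: [[-0.962, -0.272, 0.0], [-0.272, 0.962, 0.0], [-0.0, 0.0, -1.0]]
force: [1.4, 0.6, -0.7]
opening: 0.0853
```

```bash
python3 - <<'E'
from h import *
P=manip.camera_params('wrist');s=manip.state();im=manip.capture('wrist')
print(s['t'],s['tcp_pos'],s['orientation'],s['joint_positions'])
import pickle;pickle.dump((P,s),open('w1.pkl','wb'))
cv2.imwrite('pics/w1.png',im[:,:,::-1]);E
```

```text
1.4 [0.50490079 0.05219171 0.23131366] [[-9.62264383e-01 -2.72116065e-01  3.23072582e-04]
 [-2.72115971e-01  9.62264415e-01  3.05789142e-04]
 [-3.94091387e-04  2.06336790e-04 -9.99999901e-01]] [ -5.72621976  24.41348147  -4.68413372 109.29493927   2.65323283
  46.37305377  93.96647654]bash: warning: here-document at line 16 delimited by end-of-file (wanted `E')
Traceback (most recent call last):
NameError: name 'E' is not defined
```

View pics/w1.png

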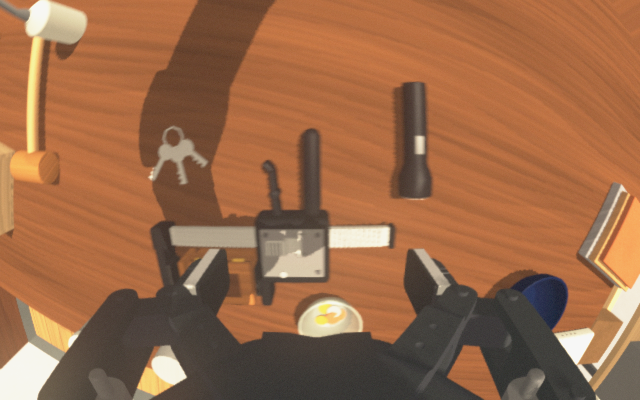

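Run:
```python
import cv2
a=cv2.imread('pics/w1.png')[115:315,145:405]
cv2.imwrite('pics/w1z.png',cv2.resize(a,None,fx=3,fy=3,interpolation=2))
```

```text
(no output)
```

View pics/w1z.png

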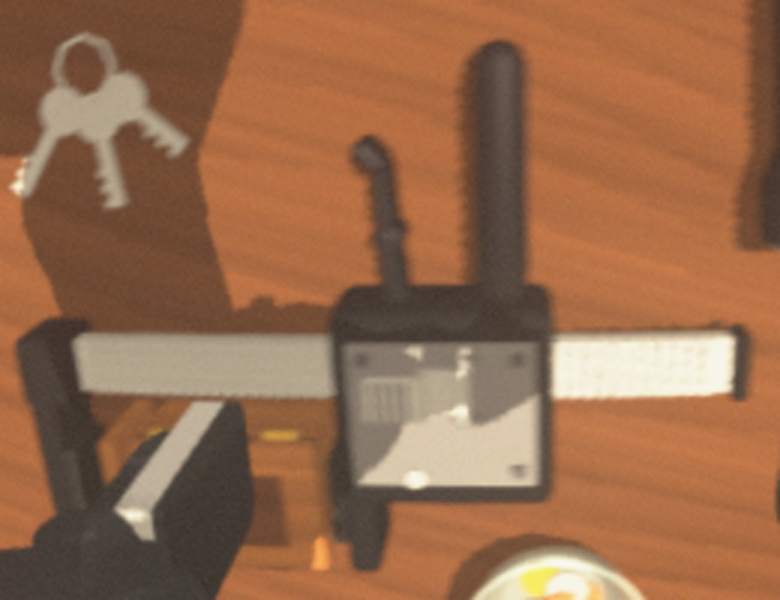

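Run:
```python
from h import *
import pickle
# recompute P for that moment: same if clock stands (capture took .05s) - pickle saved
P,s=pickle.load(open('w1.pkl','rb'))
f=lambda x,y:(x/3+145,y/3+115)
def w(name,pts,z):
    X=plane('wrist',[f(*p) for p in pts],z,P);print(name,X[:,:2].round(4).tolist());return X
b=w('bar edges',[(80,333),(735,333),(80,397),(735,399)],.03)
d=(b[1]-b[0])[:2]+(b[3]-b[2])[:2];th=np.arctan2(d[1],d[0]);print('y angle',np.degrees(th))
y=np.array([np.cos(th),np.sin(th)]);x=np.array([y[1],-y[0]])
B=b[:,:2]
h=w('head',[(338,341),(548,341),(548,497),(338,497)],.045)[:,:2]
he=w('handle outer/inner edge, end',[(523,80),(523,250),(477,80),(477,250),(498,42)],.036)[:,:2]
t=w('trig tip, belly outer, mid',[(355,150),(374,230),(405,230)],.032)[:,:2]
tb=w('tab corners',[(362,380),(410,380),(410,425),(362,425)],.058)[:,:2]
o=h.mean(0)
for n,v in(('bar',B),('head',h),('handle',he),('trig',t),('tab',tb)):print(n,((v-o)@np.c_[x,y]).round(4).tolist())
print(o,x,y,tb.mean(0))
```

```text
bar edges [[0.6123, -0.1093], [0.536, 0.1539], [0.6426, -0.1062], [0.5634, 0.1641]]
y angle 106.24537495363816
head [[0.5762, 0.0028], [0.554, 0.08], [0.6192, 0.0994], [0.6439, 0.0168]]
handle outer/inner edge, end [[0.4631, 0.0443], [0.5246, 0.0618], [0.4676, 0.0282], [0.5293, 0.0451], [0.4521, 0.0318]]
trig tip, belly outer, mid [[0.5053, -0.0093], [0.5334, 0.0051], [0.5302, 0.0167]]
tab corners [[0.5834, 0.016], [0.5783, 0.0334], [0.5964, 0.0377], [0.6017, 0.02]]
bar [[-0.0311, -0.1566], [-0.0307, 0.1175], [-0.0011, -0.162], [-0.0015, 0.1196]]
head [[-0.0344, -0.0389], [-0.0341, 0.0414], [0.034, 0.0418], [0.0345, -0.0444]]
handle [[-0.1314, 0.0326], [-0.0674, 0.0322], [-0.1316, 0.0159], [-0.0676, 0.0149], [-0.1454, 0.0237]]
trig [[-0.1058, -0.0306], [-0.0748, -0.0246], [-0.0746, -0.0127]]
tab [[-0.0237, -0.0281], [-0.0238, -0.0101], [-0.0053, -0.011], [-0.0051, -0.0294]]
[0.59833359 0.04971509] [0.96007244 0.27975152] [-0.27975152  0.96007244] [0.58993549 0.02679145]
```

>>> {"fn": "carry_out", "kwargs": {
  "rows": [
    [[0,0,0],0,1],
    [[0,0,0],0,1]
  ]
}}

```text
t: 1.7
tcp_pos: [0.5034, 0.0553, 0.2311]
orientation: [[-0.963, -0.271, -0.001], [-0.271, 0.963, 0.001], [0.001, 0.001, -1.0]]
force: [-0.3, 0.1, 0.3]
opening: 0.0852
```

```bash
cat > look.py <<'E'
from h import *
import sys,pickle
n=sys.argv[1]
P=manip.camera_params('wrist');s=manip.state();im=manip.capture('wrist')
pickle.dump((P,s),open(n+'.pkl','wb'))
print(s['t'],s['tcp_pos'],s['force'],s['opening'],np.degrees(np.arctan2(s['orientation'][1,1],s['orientation'][0,1])))
if len(sys.argv)>2:
    a,b,c,d,k=map(int,sys.argv[2:]);im=cv2.resize(im[a:b,c:d],None,fx=k,fy=k,interpolation=2)
cv2.imwrite(f'pics/{n}.png',im[:,:,::-1])
E
python3 look.py w2 115 315 145 405 3
```

```text
1.7 [0.50344634 0.05531547 0.23109933] [-0.26789289  0.14096875  0.26503948] 0.08517873835122147 105.73741693039524
```

View pics/w2.png

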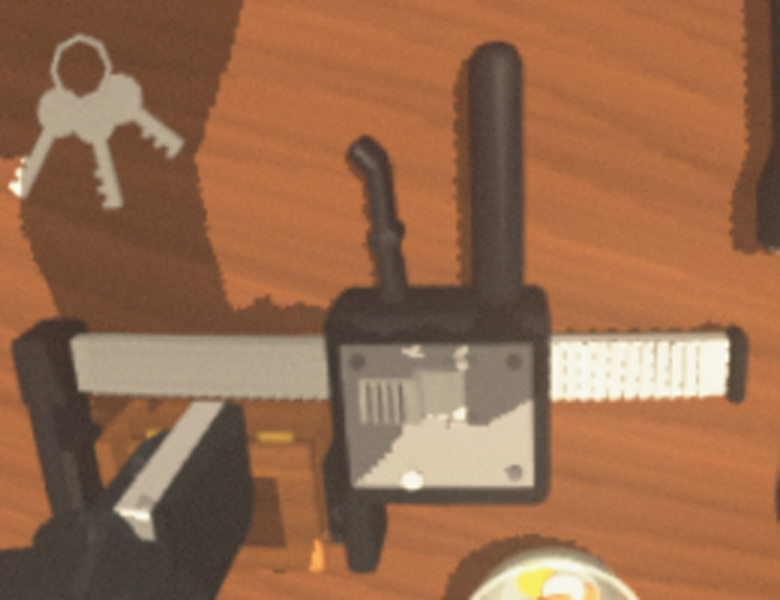

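```bash
python3 - <<'E'
from h import *
import pickle
P,s=pickle.load(open('w2.pkl','rb'))
f=lambda x,y:(x/3+145,y/3+115)
def w(pts,z): return plane('wrist',[f(*p) for p in pts],z,P)[:,:2]
b=w([(73,334),(727,335),(73,397),(727,401)],.03)
d=b[1]-b[0]+b[3]-b[2];th=np.arctan2(d[1],d[0]);print('y angle',np.degrees(th))
y=np.array([np.cos(th),np.sin(th)]);x=np.array([y[1],-y[0]])
h=w([(330,341),(547,341),(545,498),(333,498)],.045)
he=w([(521,80),(521,250),(472,80),(472,250),(496,42)],.036)
t=w([(348,150),(369,235),(404,230)],.032)
tb=w([(360,378),(412,378),(412,425),(360,425)],.058)
tb2=w([(465,378)],.052)
o=h.mean(0)
for n,v in(('bar',b),('head',h),('handle',he),('trig',t),('tab',tb),('lever',tb2)):print(n,((v-o)@np.c_[x,y]).round(4).tolist())
print(o,x,y,'tab',tb.mean(0))
print('handle pts',he)
m=he[4]+x*.075; oy=((he[0]+he[1])/2-m)@y; m=m+y*(oy-.03);print('squeeze_mid',m)
R=s['orientation'];print('tool shift',R.T@np.array([m[0]-s['tcp_pos'][0],m[1]-s['tcp_pos'][1],0]))
# check with fixed cams
for n in('scene','side'):print(n,proj(n,[[*m,.018],[*he[4],.036],[*tb.mean(0),.058],[*(o+y*0),.045]]))
E
python3 - <<'E'
import cv2
a=cv2.imread('pics/scene0.png')[195:265,280:370]
cv2.imwrite('pics/sc_z2.png',cv2.resize(a,None,fx=8,fy=8,interpolation=2))
E
```

```text
y angle 106.08086979996318
bar [[-0.0305, -0.1583], [-0.0303, 0.1158], [-0.0009, -0.1637], [-0.0012, 0.1179]]
head [[-0.0345, -0.0403], [-0.0344, 0.0427], [0.0341, 0.0424], [0.0349, -0.0447]]
handle [[-0.1316, 0.0333], [-0.0677, 0.033], [-0.1317, 0.0155], [-0.0678, 0.0146], [-0.1455, 0.0244]]
trig [[-0.106, -0.0318], [-0.073, -0.0251], [-0.0748, -0.0115]]
tab [[-0.0247, -0.0272], [-0.0248, -0.0076], [-0.0055, -0.0085], [-0.0053, -0.0285]]
lever [[-0.0223, 0.0117]]
[0.59720201 0.05128304] [0.96087169 0.27699385] [-0.27699385  0.96087169] tab [0.5876952  0.02986868]
handle pts [[0.46154524 0.04686136]
 [0.52303509 0.06428264]
 [0.46632773 0.02971596]
 [0.52803656 0.04649353]
 [0.45061963 0.03438869]]
squeeze_mid [0.52855396 0.03480424]
tool shift [-1.86031924e-02 -2.65522651e-02 -4.08484129e-05]
scene [[326.40238978 221.42953789]
 [352.14829603 206.50890099]
 [305.30640276 220.57127534]
 [305.79207454 230.95470255]]
side [[322.9316471  223.77071925]
 [293.30168543 218.02853476]
 [346.28794422 211.72304262]
 [348.80719637 211.81472705]]
```

View pics/sc_z2.png

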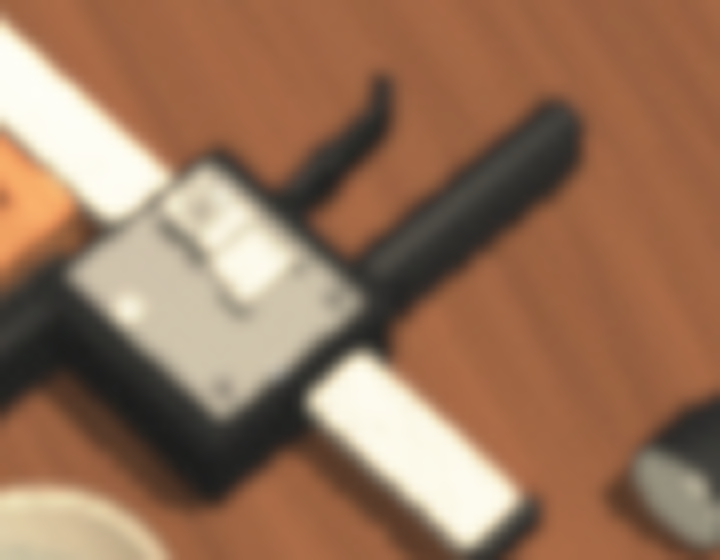

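>>> {"fn": "carry_out", "kwargs": {
  "rows": [
    [[-0.01,-0.014,0.04],-0.006,1],
    [[-0.0186,-0.0266,0.08],-0.006,1],
    [[-0.0186,-0.0266,0.12],-0.006,1],
    [[-0.0186,-0.0266,0.14],-0.006,1],
    [[-0.0186,-0.0266,0.14],-0.006,1]
  ]
}}

```text
t: 2.38
tcp_pos: [0.5276, 0.0352, 0.09]
orientation: [[-0.96, -0.279, -0.004], [-0.279, 0.96, 0.0], [0.003, 0.001, -1.0]]
force: [-0.3, 0.4, -0.8]
opening: 0.0853
```

```bash
python3 look.py w3
python3 - <<'E'
from h import *
cv2.imwrite('pics/s3.png',cv2.resize(manip.capture('side')[150:280,250:420][:,:,::-1],None,fx=4,fy=4,interpolation=2))
E
```

```text
2.375 [0.52761984 0.03519126 0.09000987] [-0.25878669  0.35090309 -0.79874235] 0.0852668241285622 106.17492828890745
```

View pics/w3.png

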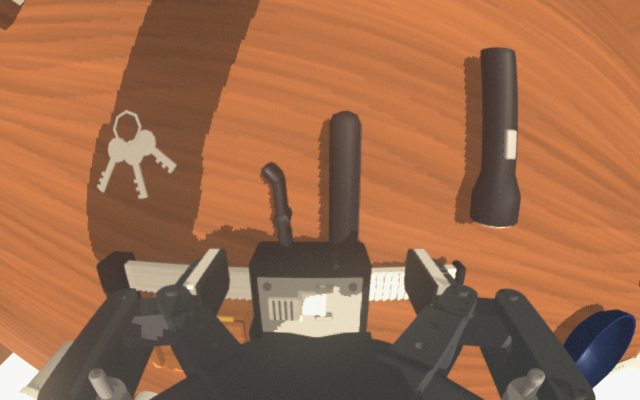

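View pics/s3.png

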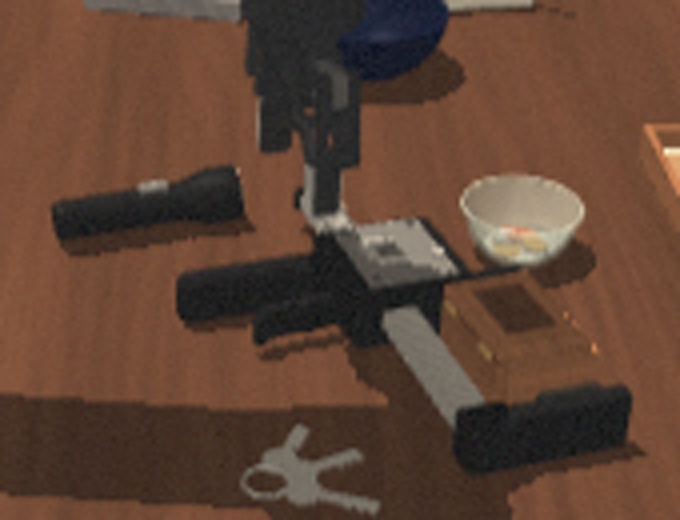

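Run:
```python
from h import *
import pickle
P,s=pickle.load(open('w3.pkl','rb'));R=s['orientation'];p=s['tcp_pos']
def w(n,pts,z): print(n,((plane('wrist',pts,z,P)-p)@R)[:,:2].round(4).tolist())
w('handle outer,inner',[(361,140),(360,225),(331,140),(331,225)],.030)
w('handle end top',[(345,112)],.034)
w('trig outer',[(262,170),(274,215),(278,240)],.030)
w('trig inner belly',[(291,215)],.032)
w('head front edge',[(255,243),(370,243)],.045)
```

```text
handle outer,inner [[0.0543, 0.0299], [-0.0048, 0.0311], [0.0541, 0.01], [-0.0047, 0.0107]]
handle end top [[0.0726, 0.0187]]
trig outer [[0.0343, -0.0361], [0.0026, -0.029], [-0.0161, -0.0269]]
trig inner belly [[0.0033, -0.0169]]
head front edge [[-0.0123, -0.0406], [-0.0122, 0.0362]]
```

```bash
python3 - <<'E'
from h import *
import pickle
P,s=pickle.load(open('w3.pkl','rb'));R=s['orientation'];p=s['tcp_pos']
for X in([-.02,0,.01],[-.025,0,.0],[-.025,0,.02],[-.025,0,.045],[-.015,0,.045],[-.035,0,.045]):
    v=p+R@np.array([X[0],X[1],0]);v[2]=X[2];print(X,proj('wrist',v,P))
E
python3 -c "
import cv2
a=cv2.imread('pics/w3.png')[200:350,230:400];cv2.imwrite('pics/w3z.png',cv2.resize(a,None,fx=4,fy=4,interpolation=2))"
```

```text
[-0.02, 0, 0.01] [[315.62747559 235.19030313]]
[-0.025, 0, 0.0] [[315.63960448 236.39748234]]
[-0.025, 0, 0.02] [[315.62542152 246.25218252]]
[-0.025, 0, 0.045] [[315.60494702 260.98222001]]
[-0.015, 0, 0.045] [[315.59118584 247.50886758]]
[-0.035, 0, 0.045] [[315.61899735 273.90025692]]
```

View pics/w3z.png

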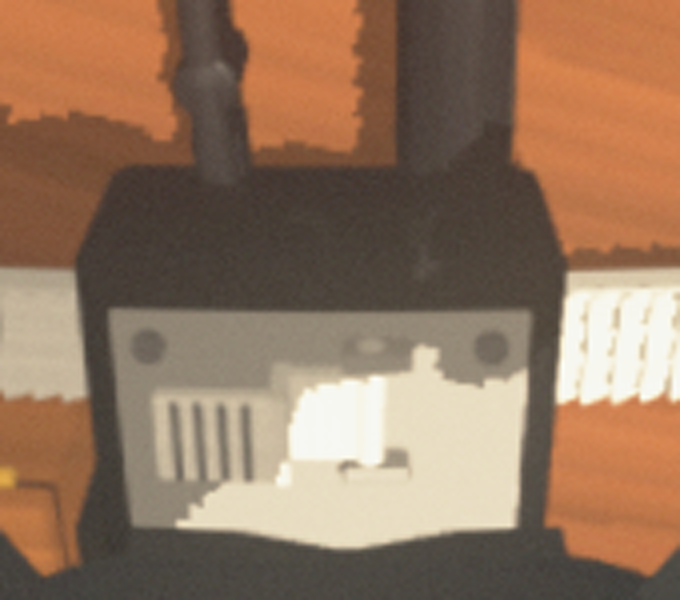

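>>> {"fn": "carry_out", "kwargs": {
  "rows": [
    [[0,0.0005,0.04],0,1],
    [[0,0.0005,0.07],0,1],
    [[0,0.0005,0.085],0,1],
    [[0,0.0005,0.085],0,0.85],
    [[0,0.0005,0.085],0,0.75]
  ],
  "grip_force": 20
}}

```text
t: 3.1
tcp_pos: [0.5301, 0.034, 0.0075]
orientation: [[-0.961, -0.276, 0.002], [-0.276, 0.961, 0.0], [-0.002, -0.0, -1.0]]
force: [0.2, 1.0, -0.4]
opening: 0.064
```

```bash
python3 look.py w4
```

```text
3.1 [0.53009454 0.03402792 0.00750458] [ 0.16923887  1.01562203 -0.36981841] 0.06396872176288311 105.99758318716734
```

View pics/w4.png

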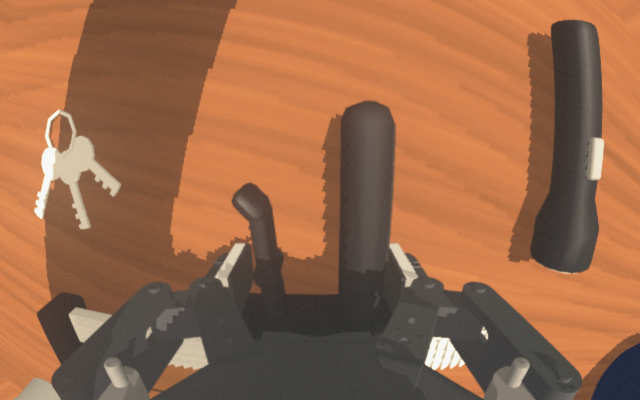

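>>> {"fn": "carry_out", "kwargs": {
  "rows": [
    [[0,0.002,0.002],0,0.66],
    [[0,0.005,0.002],0,0.59],
    [[0,0.008,0.002],0,0.52],
    [[0,0.011,0.002],0,0.45],
    [[0,0.0135,0.002],0,0.38],
    [[0,0.0135,0.002],0,0.34],
    [[0,0.0135,0.002],0,0.34]
  ],
  "grip_force": 20
}}

```text
t: 4.03
tcp_pos: [0.5263, 0.0474, 0.0052]
orientation: [[-0.961, -0.277, 0.002], [-0.277, 0.961, 0.0], [-0.002, -0.0, -1.0]]
force: [-0.7, 1.1, 9.0]
opening: 0.0312
```

```bash
python3 look.py w5
```

```text
4.025 [0.52627539 0.04743249 0.00520703] [-0.72956057  1.12533614  9.03164276] 0.0312086065403468 106.07073395410406
```

View pics/w5.png

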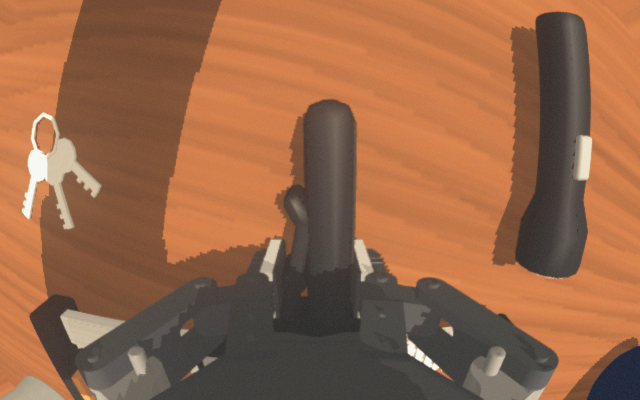

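>>> {"fn": "carry_out", "kwargs": {
  "rows": [
    [[0,-0.007,0],0,0.6],
    [[0,-0.0135,0],0,0.78],
    [[0,-0.0135,0],0,0.78],
    [[0,-0.012,0],0,0.68],
    [[0,-0.009,0],0,0.6],
    [[0,-0.006,-0.001],0,0.52],
    [[0,-0.003,-0.002],0,0.45],
    [[0,0,-0.003],0,0.38],
    [[0,0,-0.003],0,0.34],
    [[0,0,-0.003],0,0.34]
  ],
  "grip_force": 20
}}

```text
t: 5.32
tcp_pos: [0.5254, 0.0475, 0.0072]
orientation: [[-0.961, -0.276, 0.0], [-0.276, 0.961, 0.001], [-0.0, 0.001, -1.0]]
force: [1.2, 2.1, -1.5]
opening: 0.031
```

```bash
python3 look.py w6
python3 - <<'E'
from h import *
a=manip.capture('side')[150:280,250:420];b=manip.capture('scene')[170:270,230:390]
cv2.imwrite('pics/s6.png',np.vstack([cv2.resize(x[:,:,::-1],(600,k),interpolation=2) for x,k in((a,300),(b,300))]))
E
```

```text
5.325 [0.5254479  0.04751951 0.00717937] [ 1.15744048  2.13727856 -1.46728715] 0.030983775224452212 106.04373732118266
```

View pics/w6.png

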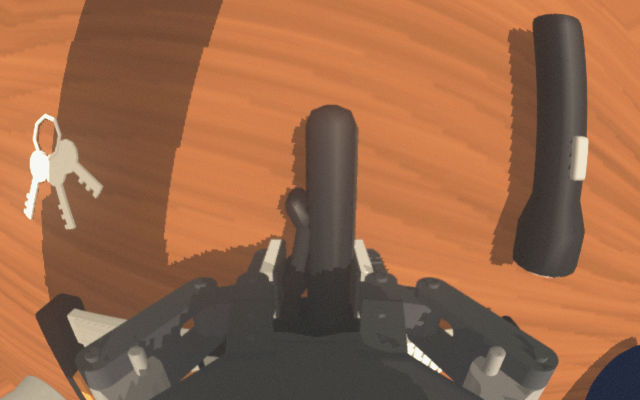

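View pics/s6.png

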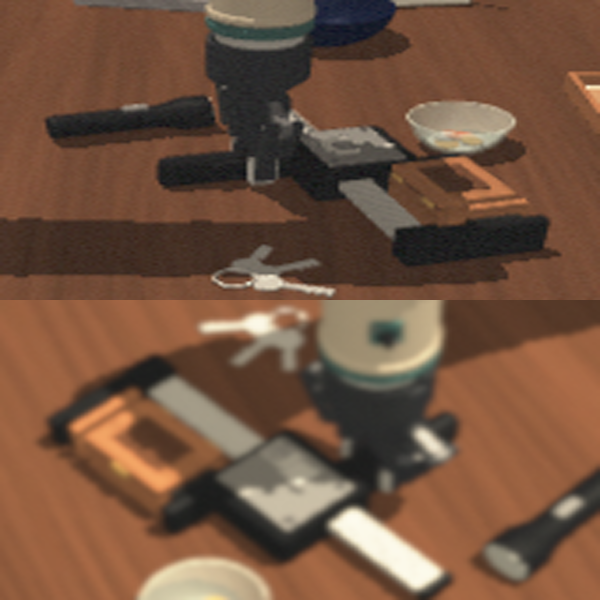

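>>> {"fn": "carry_out", "kwargs": {
  "rows": [
    [[0,-0.007,0.002],0,0.6],
    [[0,-0.0135,0.003],0,0.78],
    [[0,-0.0135,0.003],0,0.78],
    [[0,-0.012,0.003],0,0.68],
    [[0,-0.009,0.002],0,0.6],
    [[0,-0.006,0.002],0,0.52],
    [[0,-0.003,0.001],0,0.45],
    [[0,0,0],0,0.38],
    [[0,0,0],0,0.34],
    [[0,0,0],0,0.34]
  ],
  "grip_force": 20
}}

```text
t: 6.72
tcp_pos: [0.5255, 0.0477, 0.0073]
orientation: [[-0.961, -0.277, 0.0], [-0.277, 0.961, 0.001], [-0.001, 0.001, -1.0]]
force: [-0.0, 4.5, 0.2]
opening: 0.0316
```

```bash
cat > v.py <<'E'
from h import *
import sys
s=manip.state();print(s['t'],s['opening'],s['force'])
b=manip.capture('scene')[180:260,230:340];a=manip.capture('side')[190:275,310:420]
cv2.imwrite(f'pics/{sys.argv[1]}.png',np.hstack([cv2.resize(x[:,:,::-1],(400,300),interpolation=2) for x in(a,b)]))
E
python3 v.py s7
```

```text
6.725 0.031603298548901544 [-0.02654676  4.51580861  0.1997685 ]
```

View pics/s7.png

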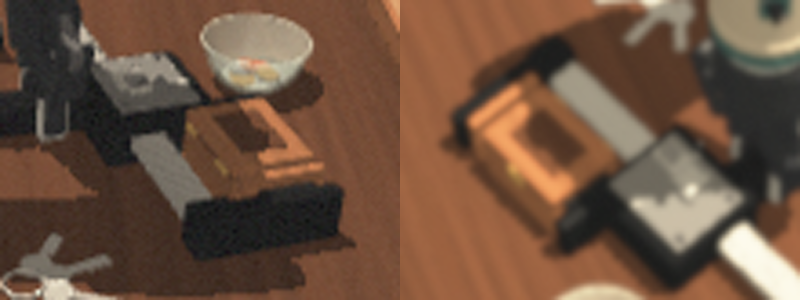

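>>> {"fn": "carry_out", "kwargs": {
  "rows": [
    [[0,-0.007,0.002],0,0.6],
    [[0,-0.0135,0.003],0,0.78],
    [[0,-0.0135,0.003],0,0.78],
    [[0,-0.012,0.003],0,0.68],
    [[0,-0.009,0.002],0,0.6],
    [[0,-0.006,0.002],0,0.52],
    [[0,-0.003,0.001],0,0.45],
    [[0,0,0],0,0.38],
    [[0,0,0],0,0.34],
    [[0,0,0],0,0.34]
  ],
  "grip_force": 20
}}

```text
t: 8.07
tcp_pos: [0.5259, 0.048, 0.0075]
orientation: [[-0.961, -0.277, 0.001], [-0.277, 0.961, 0.001], [-0.001, 0.001, -1.0]]
force: [-1.3, 4.1, 5.4]
opening: 0.0318
```

```bash
python3 v.py s8; python3 look.py w8
```

```text
8.075 0.03182168808080272 [-1.2833485   4.05362343  5.41751872]
8.175 [0.52586301 0.04798634 0.00753283] [-0.32895303  5.51131303  5.24409741] 0.03140783410460761 106.05924913476362
```

View pics/s8.png

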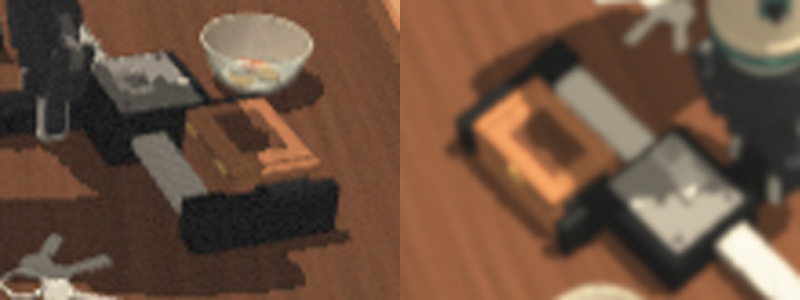

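View pics/w8.png

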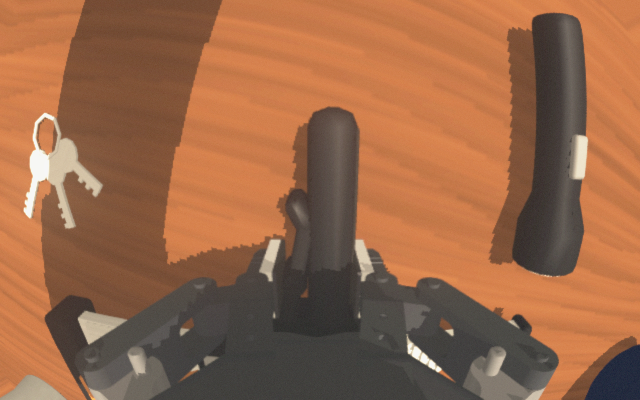

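>>> {"fn": "carry_out", "kwargs": {
  "rows": [
    [[0,-0.007,0.002],0,0.6],
    [[0,-0.0135,0.003],0,0.78],
    [[0,-0.0135,0.003],0,0.78],
    [[0,-0.012,0.003],0,0.68],
    [[0,-0.009,0.002],0,0.6],
    [[0,-0.006,0.002],0,0.52],
    [[0,-0.003,0.001],0,0.45],
    [[0,0,0],0,0.38],
    [[0,0,0],0,0.34],
    [[0,0,0],0,0.34]
  ],
  "grip_force": 20
}}

```text
t: 9.48
tcp_pos: [0.5257, 0.0467, 0.0071]
orientation: [[-0.961, -0.275, 0.001], [-0.275, 0.961, -0.0], [-0.0, -0.0, -1.0]]
force: [1.7, -1.1, -3.8]
opening: 0.0354
```

```bash
python3 v.py s9; python3 look.py w9
```

```text
9.475 0.035417498982605385 [ 1.70149819 -1.12968701 -3.75954904]
9.575 [0.52571504 0.04659822 0.00713352] [ 2.16669578 -1.91687445 -4.24939508] 0.03523788532757379 105.98779414498333
```

View pics/s9.png

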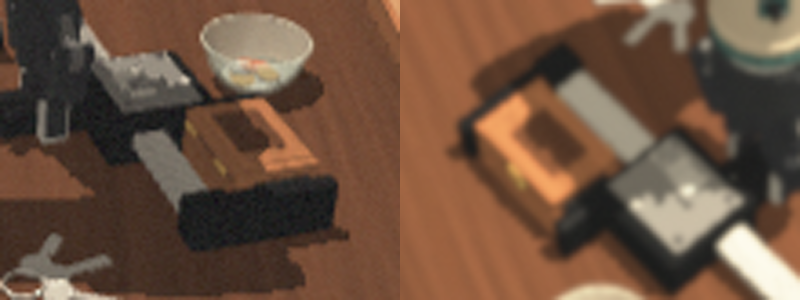

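View pics/w9.png

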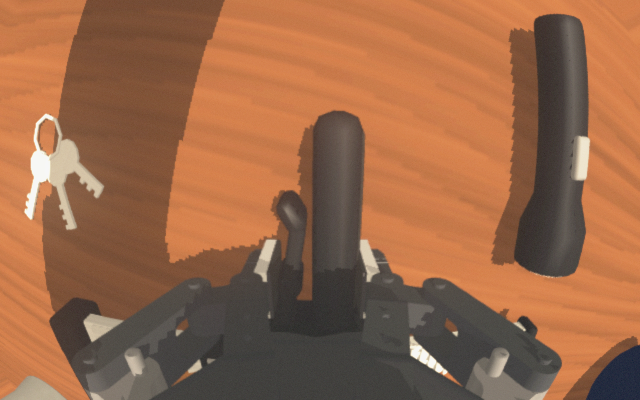

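>>> {"fn": "carry_out", "kwargs": {
  "rows": [
    [[0,0,0],0,0.34],
    [[0,0,0],0,0.34],
    [[0,0,0],0,0.34],
    [[0,0,0],0,0.34],
    [[0,0,0],0,0.34],
    [[0,0,0],0,0.34],
    [[0,0,0],0,0.34],
    [[0,0,0],0,0.34],
    [[0,0,0],0,0.34],
    [[0,0,0],0,0.34]
  ],
  "grip_force": 20
}}

```text
t: 10.88
tcp_pos: [0.5254, 0.0468, 0.0073]
orientation: [[-0.961, -0.276, 0.0], [-0.276, 0.961, -0.0], [-0.0, -0.0, -1.0]]
force: [3.2, -2.6, -5.5]
opening: 0.0354
```

```bash
python3 v.py s10
```

```text
10.875 0.035410842970369685 [ 3.22992751 -2.57677838 -5.54134464]
```

View pics/s10.png

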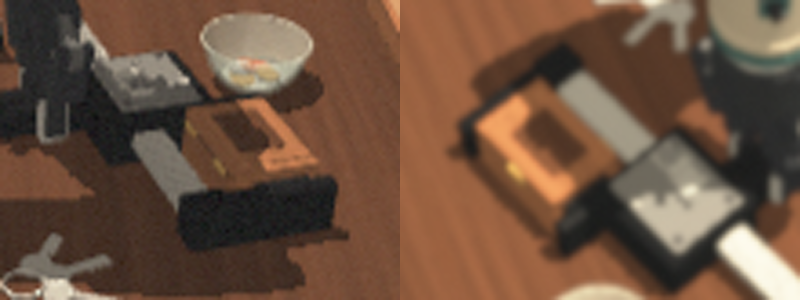

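>>> {"fn": "carry_out", "kwargs": {
  "rows": [
    [[0,0,0],0,0.34],
    [[0,0,0.001],0,0.34],
    [[0,0,0.001],0,0.34],
    [[0,0,0.001],0,0.34],
    [[0,0,0.001],0,0.34],
    [[0,0,0.001],0,0.34],
    [[0,0,0.001],0,0.34],
    [[0,0,0.001],0,0.34],
    [[0,0,0.001],0,0.34]
  ],
  "grip_force": 22
}}

```text
t: 12.1
tcp_pos: [0.5252, 0.047, 0.007]
orientation: [[-0.961, -0.276, -0.0], [-0.276, 0.961, 0.0], [-0.0, 0.0, -1.0]]
force: [-0.4, -1.4, 5.6]
opening: 0.035
```

Run:
```python
from h import *
print(manip.state()['opening'])
a=manip.capture('side')[215:265,350:410]
cv2.imwrite('pics/s11.png',cv2.resize(np.hstack([a])[:,:,::-1],None,fx=10,fy=10,interpolation=2))
```

```text
0.03496017311744851
```

View pics/s11.png

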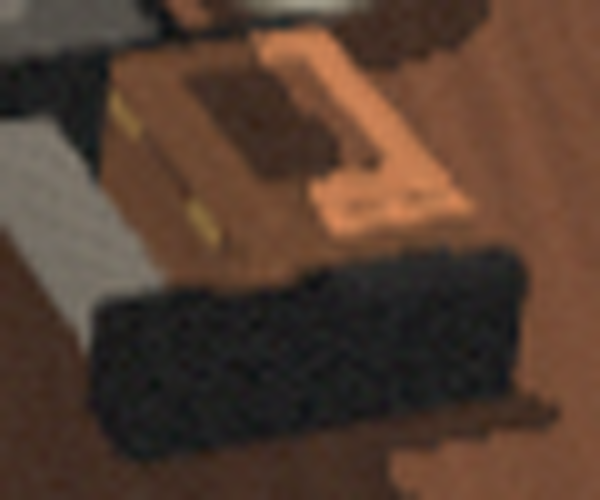

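>>> {"fn": "carry_out", "kwargs": {
  "rows": [
    [[0,-0.007,0],0,0.6],
    [[0,-0.013,0],0,0.85],
    [[0,-0.013,0],0,1.0],
    [[0,-0.013,0],0,1.0],
    [[0,-0.013,-0.04],0,1],
    [[0,-0.013,-0.09],0,1],
    [[0.01,-0.013,-0.14],0,1],
    [[0.03,-0.013,-0.18],0,1],
    [[0.03,-0.013,-0.18],0,0.6],
    [[0.03,-0.013,-0.18],0,0]
  ],
  "grip_force": 20
}}

```text
t: 13.4
tcp_pos: [0.5, 0.0264, 0.186]
orientation: [[-0.961, -0.276, -0.0], [-0.276, 0.961, 0.0], [0.0, 0.0, -1.0]]
force: [0.4, -0.1, -0.8]
opening: 0.0516
```

>>> {"fn": "carry_out", "kwargs": {
  "rows": [
    [[0,0,0],0,0],
    [[0,0,0],0,0]
  ]
}}

```text
t: 13.65
tcp_pos: [0.4998, 0.0262, 0.1852]
orientation: [[-0.961, -0.276, -0.002], [-0.276, 0.961, -0.0], [0.002, 0.001, -1.0]]
force: [0.1, -0.8, 0.0]
opening: 0.0124
```

```bash
python3 look.py w12 150 350 160 420 3;python3 v.py s12
```

```text
13.65 [0.49976929 0.02621535 0.18519637] [ 0.07346098 -0.79528054  0.01874049] 0.01235729759165397 106.01233550905083
13.7 0.004687962683121759 [ 0.00702666  0.03622552 -0.65295523]
```

View pics/w12.png

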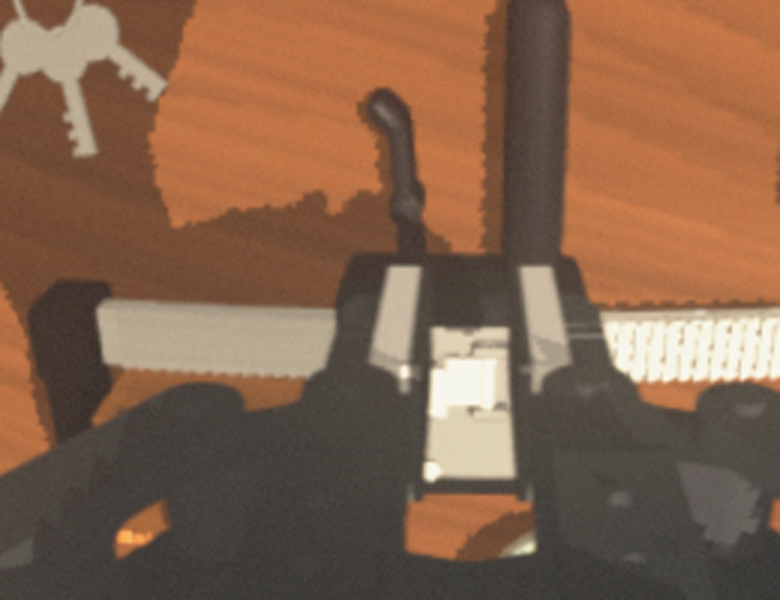

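View pics/s12.png

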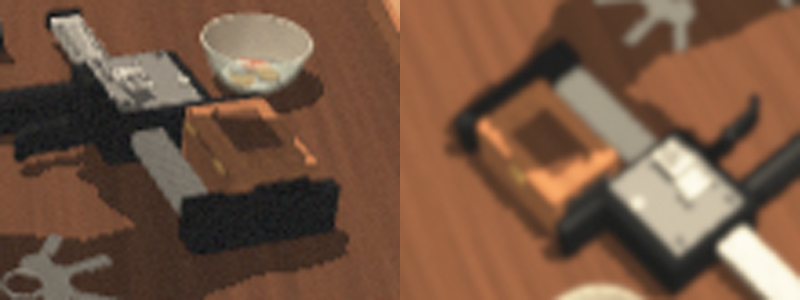

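>>> {"fn": "carry_out", "kwargs": {
  "rows": [
    [[0.015,0.02,0],0,0],
    [[0.03,0.04,0],0,0],
    [[0.03,0.06,0],0,0],
    [[0.03,0.06,0],0,0],
    [[0.03,0.06,0],0,0]
  ]
}}

```text
t: 14.42
tcp_pos: [0.4552, 0.0747, 0.1862]
orientation: [[-0.961, -0.275, 0.0], [-0.275, 0.961, -0.0], [-0.0, -0.001, -1.0]]
force: [1.1, -0.8, -0.8]
opening: 0.0
```

```bash
python3 look.py w13 150 350 60 320 3
python3 - <<'E'
from h import *
cv2.imwrite('pics/sc13.png',cv2.resize(manip.capture('scene')[200:260,270:350][:,:,::-1],None,fx=8,fy=8,interpolation=2))
E
```

```text
14.425 [0.45518024 0.07472109 0.18622784] [ 1.05699951 -0.78691925 -0.76205436] 4.5614480812417916e-05 105.96565990162237
```

View pics/w13.png

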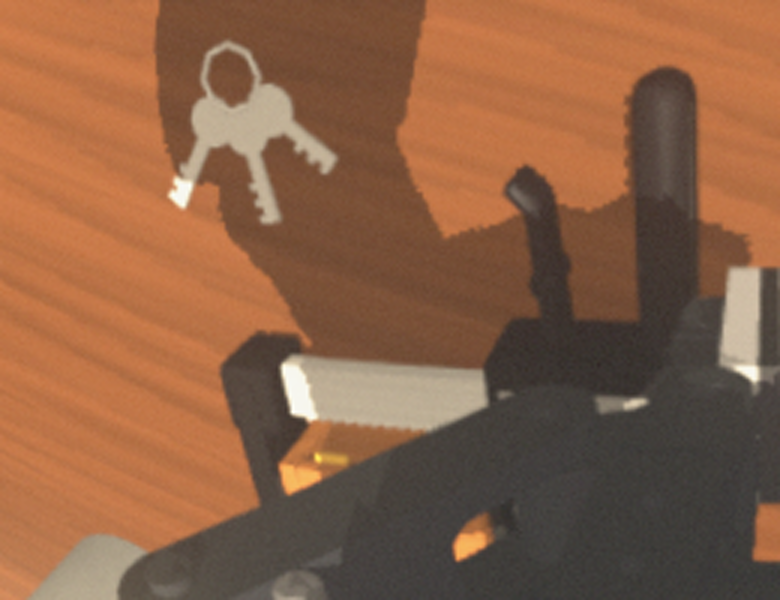

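View pics/sc13.png

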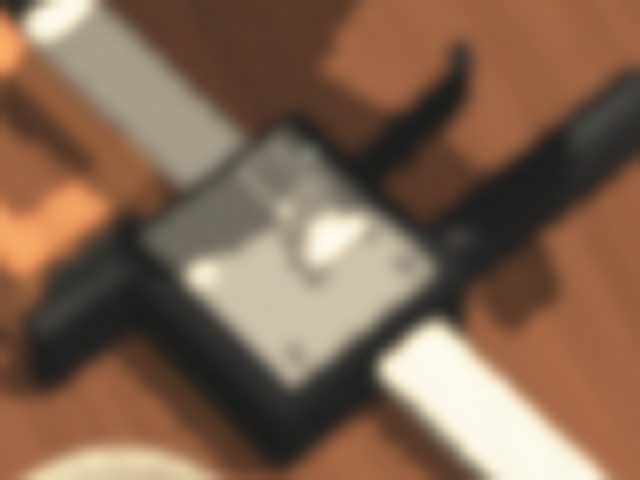

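Run:
```python
from h import *
import pickle
P,s=pickle.load(open('w13.pkl','rb'))
f=lambda x,y:(x/3+60,y/3+150)
w=lambda pts,z: plane('wrist',[f(*p) for p in pts],z,P)[:,:2]
he=w([(697,110),(697,200),(635,110),(640,200),(665,68)],.036)
print('outer,inner,end',he)
g=lambda x,y:(x/8+270,y/8+200)
print('tab scene',plane('scene',[g(275,165)],.058))
c0=plane('scene',[(215/8+280,155/8+195),(370/8+280,300/8+195)],.045);c1=plane('scene',[g(290,125),g(437,265)],.045);print(c1-c0)
```

```text
outer,inner,end [[0.45929178 0.05200832]
 [0.48900738 0.05984271]
 [0.4648118  0.0324408 ]
 [0.49435521 0.04140632]
 [0.448701   0.0384637 ]]
tab scene [[0.58990342 0.02891907 0.058     ]]
[[ 0.00319316  0.00276655  0.        ]
 [ 0.00457286 -0.00024817  0.        ]]
```

>>> {"fn": "carry_out", "kwargs": {
  "rows": [
    [[-0.04,-0.027,0.01],0,0],
    [[-0.08,-0.054,0.03],0,0],
    [[-0.1174,-0.08,0.06],0,0],
    [[-0.1174,-0.08,0.085],0,0],
    [[-0.1174,-0.08,0.1],0,0],
    [[-0.1174,-0.08,0.108],0,0],
    [[-0.1174,-0.08,0.108],0,0]
  ],
  "grip_force": 20
}}

```text
t: 15.4
tcp_pos: [0.5893, 0.0311, 0.0784]
orientation: [[-0.961, -0.276, -0.0], [-0.276, 0.961, 0.0], [0.0, 0.0, -1.0]]
force: [0.4, -0.0, 0.5]
opening: 0.0
```

```bash
python3 look.py w14; python3 v.py s14
```

```text
15.4 [0.58933836 0.03106669 0.07839895] [ 0.40993355 -0.03325176  0.45884547] 3.219590341017161e-06 106.01811918362206
15.45 6.789404356620793e-06 [ 0.19916049 -0.94226092 -0.41687046]
```

View pics/s14.png

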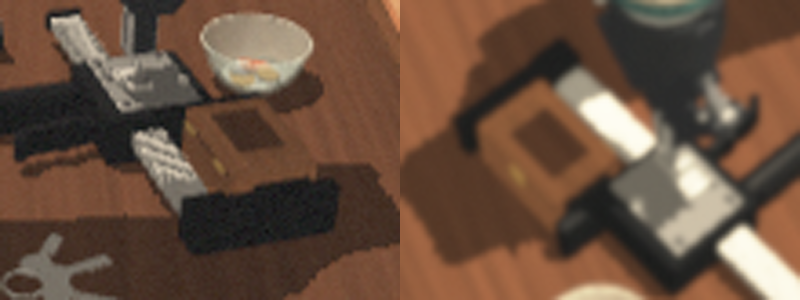

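View pics/w14.png

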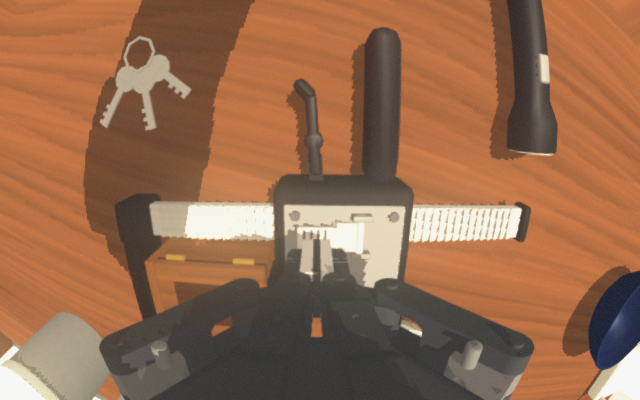

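Run:
```python
from h import *
import pickle
P,s=pickle.load(open('w14.pkl','rb'))
print(proj('wrist',s['tcp_pos'],P), proj('wrist',s['tcp_pos']*[1,1,0]+[0,0,.058],P))
a=cv2.imread('pics/w14.png')[170:320,260:420];cv2.imwrite('pics/w14z.png',cv2.resize(a,None,fx=5,fy=4,interpolation=2))
```

```text
[[315.51363042 256.22588999]] [[315.58648009 240.84134736]]
```

View pics/w14z.png

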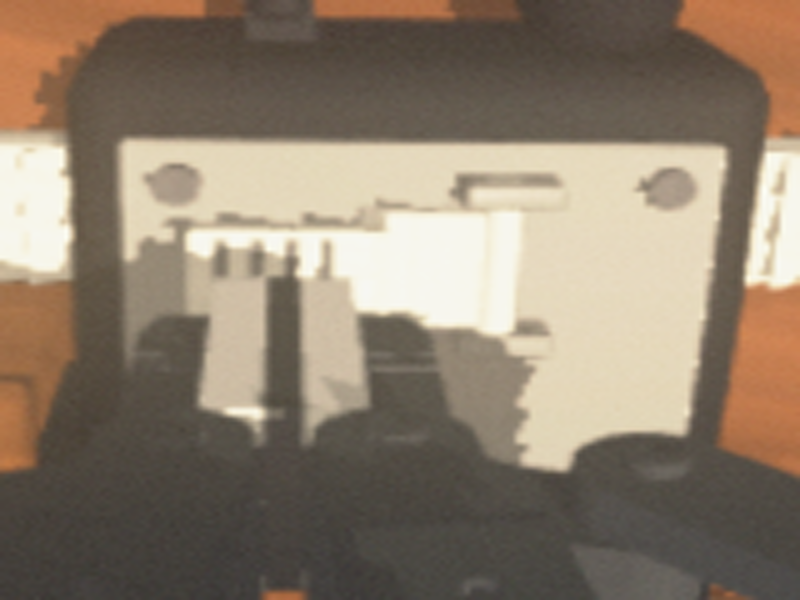

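>>> {"fn": "carry_out", "kwargs": {
  "rows": [
    [[0,0,0.012],0,0],
    [[0,0,0.018],0,0],
    [[0,0,0.021],0,0],
    [[0,0,0.023],0,0],
    [[0,0,0.0245],0,0],
    [[0,0,0.0255],0,0],
    [[0,0,0.0255],0,0]
  ]
}}

```text
t: 16.42
tcp_pos: [0.5902, 0.0271, 0.0536]
orientation: [[-0.962, -0.273, 0.001], [-0.273, 0.962, -0.004], [0.0, -0.004, -1.0]]
force: [0.3, -6.7, 7.8]
opening: -0.0
```

```bash
python3 v.py s15
```

```text
16.425 -4.474897136103656e-05 [ 0.2824965  -6.70843724  7.7745499 ]
```

View pics/s15.png

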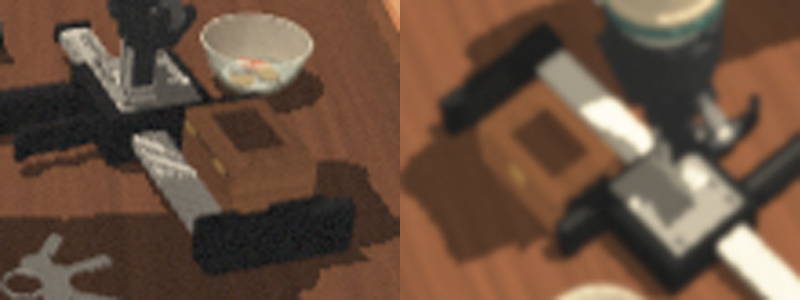

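>>> {"fn": "carry_out", "kwargs": {
  "rows": [
    [[0,0,0],0,0],
    [[0,0,0],0,0],
    [[0,0,0],0,0],
    [[0,0,0],0,0],
    [[0,0,0],0,0],
    [[0,0,0],0,0],
    [[0,0,0],0,0],
    [[0,0,0],0,0],
    [[0,0,0],0,0],
    [[0,0,0],0,0]
  ]
}}

```text
t: 17.77
tcp_pos: [0.5903, 0.0274, 0.0536]
orientation: [[-0.962, -0.273, 0.001], [-0.273, 0.962, -0.004], [-0.0, -0.004, -1.0]]
force: [-0.8, -6.3, 7.6]
opening: 0.0002
```

```bash
python3 v.py s16
```

```text
17.775 0.0002405941046223576 [-0.84615267 -6.30298949  7.55364033]
```

View pics/s16.png

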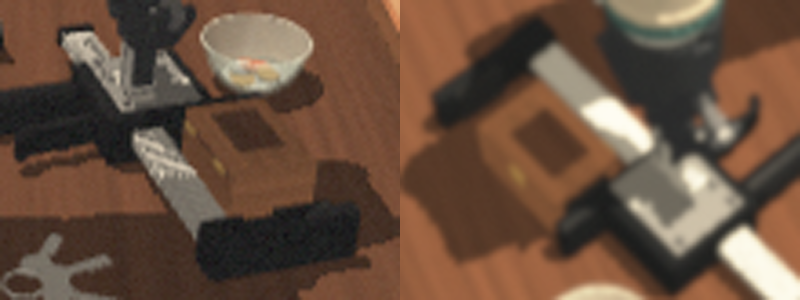

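Still running open a little; hold longer.

>>> {"fn": "carry_out", "kwargs": {
  "rows": [
    [[0,0,0.0005],0,0],
    [[0,0,0.0005],0,0],
    [[0,0,0.0005],0,0],
    [[0,0,0.0005],0,0],
    [[0,0,0.0005],0,0],
    [[0,0,0.0005],0,0],
    [[0,0,0.0005],0,0],
    [[0,0,0.0005],0,0],
    [[0,0,0.0005],0,0],
    [[0,0,0.0005],0,0]
  ]
}}

```text
t: 19.12
tcp_pos: [0.5905, 0.0272, 0.0532]
orientation: [[-0.962, -0.273, 0.002], [-0.273, 0.962, -0.004], [-0.0, -0.004, -1.0]]
force: [-0.2, -6.6, 6.7]
opening: 0.0003
```

```bash
python3 v.py s17;python3 look.py w17
```

```text
19.125 0.0002714136850981362 [-0.16815901 -6.64277144  6.65080953]
19.225 [0.59044935 0.02718367 0.05317902] [-0.35806194 -6.21287309  6.79046549] 7.295473313361639e-07 105.85918755066373
```

View pics/s17.png

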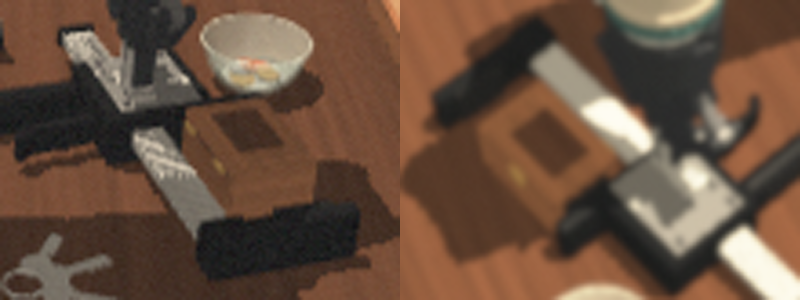

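View pics/w17.png

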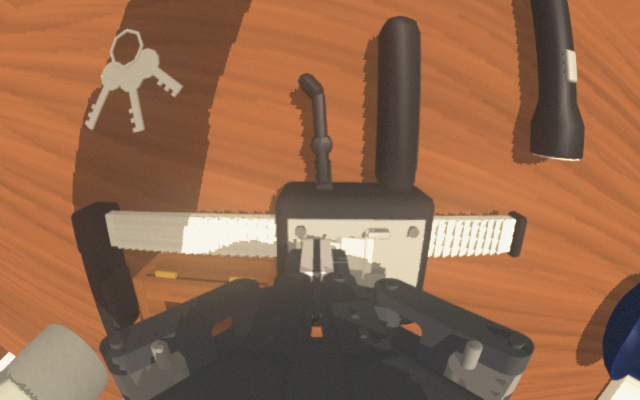

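>>> {"fn": "carry_out", "kwargs": {
  "rows": [
    [[0,0.002,-0.01],0,0],
    [[0,0.002,-0.05],0,0],
    [[0.03,0.002,-0.1],0,0],
    [[0.07,0.002,-0.15],0,0.5],
    [[0.09,-0.02,-0.18],0,1],
    [[0.09,-0.02,-0.18],0,1],
    [[0.09,-0.02,-0.18],0,1]
  ]
}}

```text
t: 20.15
tcp_pos: [0.5087, -0.012, 0.232]
orientation: [[-0.961, -0.276, -0.0], [-0.276, 0.961, 0.001], [-0.0, 0.001, -1.0]]
force: [0.4, 1.2, -0.6]
opening: 0.0725
```

```bash
python3 look.py w18 115 315 145 405 3;python3 v.py s18
```

```text
20.15 [ 0.50865875 -0.01204879  0.23202905] [ 0.37919048  1.18412221 -0.62767946] 0.07245921238971287 106.04591355729522
20.2 0.0791711609410051 [-0.61771746  0.17291219  0.05204834]
```

View pics/w18.png

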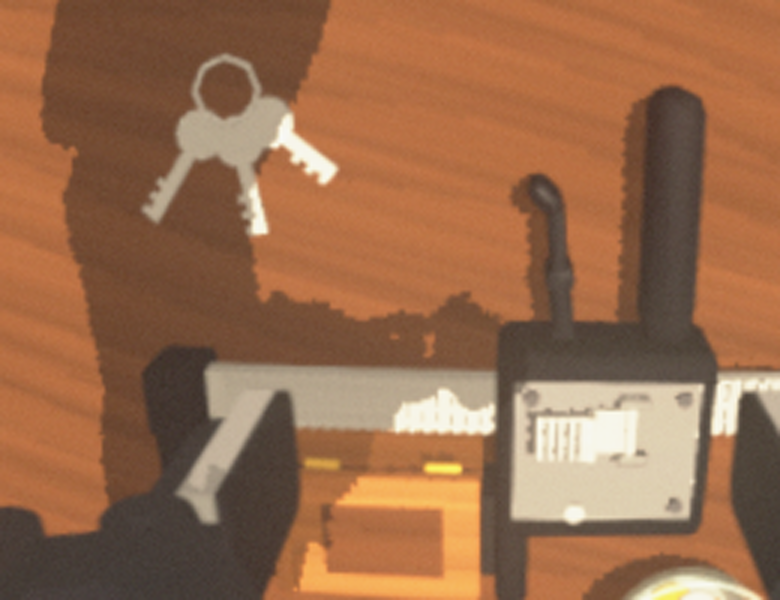

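View pics/s18.png

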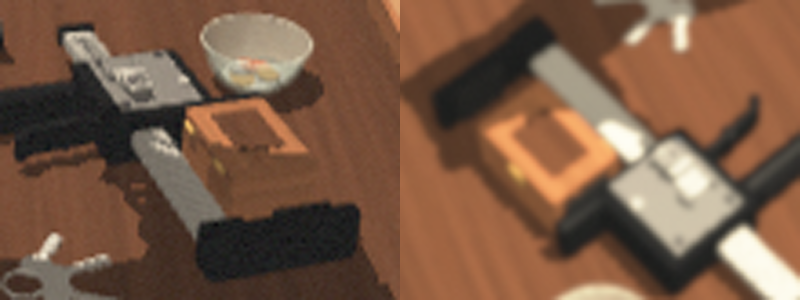

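Run:
```python
from h import *
import pickle
y=np.array([-.277,.961])
for n,pts in(('w2',[(73,334),(330,341),(547,341),(346,345),(534,345),(727,335)]),('w18',[(206,364),(499,385),(714,385),(513,382),(703,384)])):
    P,s=pickle.load(open(n+'.pkl','rb'))
    u=[(a/3+145,b/3+115) for a,b in pts]
    z=[.03,.045,.045,.045,.045,.03]
    v=np.array([plane('wrist',[q],zz,P)[0,:2]@y for q,zz in zip(u,z)])
    print(n,v.round(4),'jaw to head center', (v[[1,2,3,4]].mean()-v[0]).round(4))
```

```text
w2 [-0.2745 -0.1565 -0.0735 -0.1503 -0.0784 -0.0004] jaw to head center 0.1598
w18 [-0.2799 -0.1577 -0.0734 -0.1523 -0.0779] jaw to head center 0.1646
```

```bash
python3 - <<'E'
import cv2
for n in('w14','w17'):
    a=cv2.imread(f'pics/{n}.png')[170:300,400:540];cv2.imwrite(f'pics/{n}t.png',cv2.resize(a,None,fx=5,fy=4))
E
python3 -c "
import cv2,numpy as np
cv2.imwrite('pics/t.png',cv2.resize(np.hstack([cv2.imread(f'pics/{n}t.png') for n in('w14','w17')]),(800,300)))"
```

```text
(no output)
```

View pics/t.png

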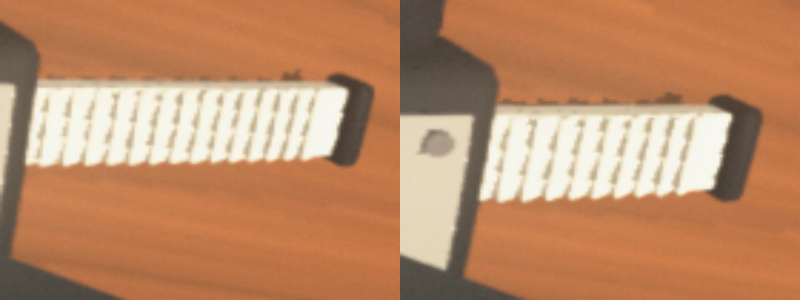

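>>> {"fn": "carry_out", "kwargs": {
  "rows": [
    [[0.02,-0.03,-0.01],0,1],
    [[0.04,-0.06,-0.03],0,1],
    [[0.05,-0.09,-0.03],0,1],
    [[0.05,-0.09,-0.03],0,1],
    [[0.05,-0.09,-0.03],0,1]
  ]
}}

```text
t: 20.92
tcp_pos: [0.4854, -0.1122, 0.2614]
orientation: [[-0.961, -0.277, -0.002], [-0.277, 0.961, 0.001], [0.001, 0.002, -1.0]]
force: [0.7, -0.5, -0.1]
opening: 0.0856
```

```bash
python3 look.py w19; python3 -c "
import cv2
cv2.imwrite('pics/w19z.png',cv2.resize(cv2.imread('pics/w19.png')[130:330,200:460],None,fx=3,fy=3,interpolation=2))"
```

```text
20.925 [ 0.48538629 -0.11219059  0.26142269] [ 0.67997898 -0.54884163 -0.06243514] 0.08561101874254809 106.0662695783558
```

View pics/w19.png

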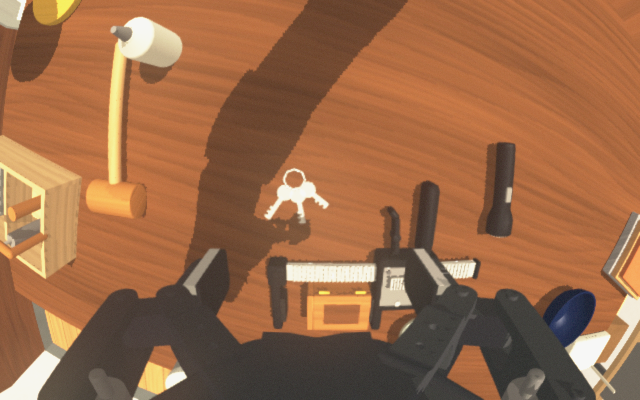

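View pics/w19z.png

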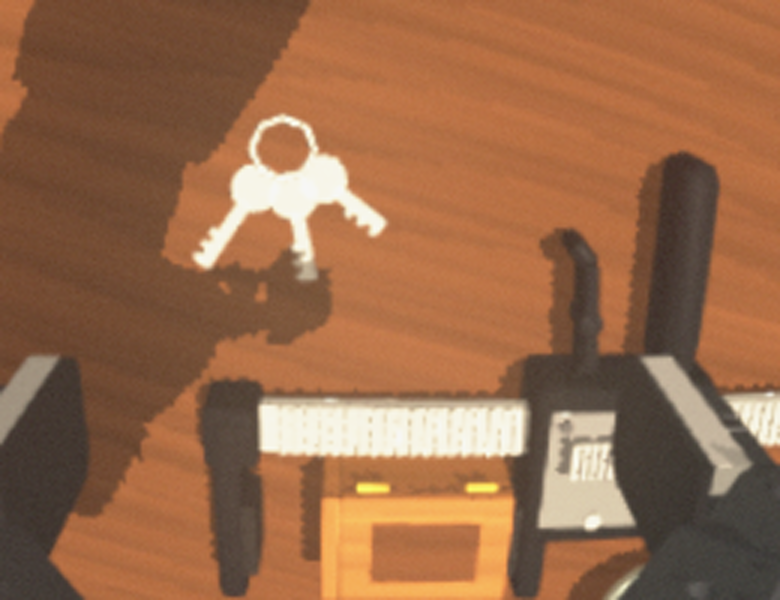

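Run:
```python
from h import *
import pickle
y=np.array([-.277,.961])
P,s=pickle.load(open('w19.pkl','rb'))
def Y(n,p,z,P): return plane('wrist',[p],z,P)[0,:2]@y
f=lambda a,b:(a/3+200,b/3+130)
L=Y('',f(322,520),.047,P);Rr=Y('',f(516,520),.049,P)
for z in(.02,.03,.036):print('pad',z,Y('',f(263,525),z,P)-L)
print('jaw at bar',Y('',f(258,400),.03,P)-L,'box len',Rr-L, 'head edge',Y('',f(527,410),.045,P)-L)
g=lambda a,b:(a/5*1.75+400,b/4*(520/300)+170)  # 1400x520 -> 800x300
for n,hx,ex in(('w14',(38,60),(345,90)),('w17',(97,90),(328,110))):
    P,s=pickle.load(open(n+'.pkl','rb'))
    h=Y('',g(*hx),.045,P);e=Y('',g(*ex),.030,P);print(n,'tail',e-h)
P,s=pickle.load(open('w2.pkl','rb'));f=lambda a,b:(a/3+145,b/3+115)
print('w2 tail',Y('',f(727,335),.03,P)-Y('',f(547,341),.045,P))
```

```text
pad 0.02 -0.03019600991446514
pad 0.03 -0.02910612432965043
pad 0.036 -0.02845219297876156
jaw at bar -0.028614328922504706 box len 0.08938244279575142 head edge 0.09060557884794046
w14 tail 0.09664966994471254
w17 tail 0.06762543129597284
w2 tail 0.07310585542706256
```

```bash
python3 -c "
from workcell import manip
print(manip.state()['force'],manip.finish_job())"
```

```text
the job is handed in; nothing more can be done
[ 0.582682   -0.01675556  0.65701913] None
```

I pressed the end board home, released the clamp and handed the job in at about 21 s; no verdict is reported.

- **Squeezing:** I made four full trigger strokes, then a fifth that stalled part way. I held that squeeze for about 2.7 s at 20 to 22 N of grip. By the clamp's stated ratio that is about 24 to 27 N at the pad, but I could not measure the pad force directly.
- **Releasing:** I pressed the release tab and held it down for about 3 s, until the jaw stopped moving. Then I lifted clear with the gripper open and touching nothing.
- **Jaw:** The bar tail behind the head shortened from about 97 to 68 mm, which is five 6 mm teeth. The pad stands about 29 mm off the board, so the jaw looks fully open.
- **Board, trigger and tab:** I see no gap behind the end board. The trigger and tab look sprung back.
- **Clamp, box and bystanders:** The clamp and box lie flat. The clamp moved only a few millimetres, and nothing else looks disturbed.

Two readings disagreed with expectations:
- **Box length:** It measured about 89 mm along the bar, not 80 mm. This fits if the 80 mm leaves out the 8 mm board.
- **Side force on the tab:** I saw a sideways force of about 6.5 N while pressing the tab. It did no visible harm.

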